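# Index the welding turntable and set its brake

### The arm

A 6-joint arm with a two-finger parallel gripper is mounted at the origin on the work surface. World frame = base frame: x ahead of the robot, y to its left, z up, the work surface at z = 0. Lengths are in m, angles in rad, forces in N, time in s.
With the tool pointing down it reaches from about 0.3 to 0.85 m from the base axis. Payload 4.2 kg.
Tool frame: the origin (TCP) lies midway between the tips of the shut fingers; the grasp point (between the pads) lies 19 mm behind it; z points along the fingers, y is the line along which they close (so a half turn about z gives the same grasp; the last joint's range is limited). The gripper opens to 91 mm and grips with 3 to 60 N. Pads are 32 mm wide; open, the fingers measure 118 mm over their backs; the gripper's body (76 mm by 178 mm) begins 60 mm behind the grasp point.
Start: joints at [-1.33, 0.32, 1.565, -0, 1.257, -0.02], TCP at [0.148, -0.556, 0.187] pointing down, gripper open.
Joint ranges: [-3.11, 3.11], [-0.84, 2.01], [0.21, 2.61], [-1.34, 4.49], [0.05, 2.63], [-2.56, 2.56]. Speed limits (rad/s): [2.57, 2.57, 3.14, 3.14, 3.14, 3.14].

### API

Orientations are given as a unit quaternion [x, y, z, w].
In Python, from workcell import robot, capture gives the robot as it stands.
- The arm moves only by the tool drive_tool, never from a script. Its argument "series" is a list of rows, each a list of 3 entries, a list of its own where there are three numbers: the opening, from 0 (shut) to 1 (fully open), then the shift along the world's x, y, z in units of 25 mm (1.0 is 25 mm), then the turn about the world's z in rad. A call has 1 to 10 rows; each row shifts and turns the commanded pose from where the row before left it; what a row does not reach is not made up. A row lasts 1/12 s, in which the tool goes at most 41.7 mm and 7.16 degrees, less where a joint would pass 70% of its speed; a pose out of reach is approached as far as the arm can. A call is refused whole if a number of a shift passes 1 or a number of a turn 0.125, either way. A call with a gripper value outside its range is refused whole. The fingers move at their own pace and stop on an object; "squeeze" is the grip in N (left out, the last holds). Time passes only in rows, so rows that do not move let the fingers close. It gives the time, the measured TCP pose, the force, the opening and the grip force at its end, in the units of the state.
- robot.sense(): the state, without advancing time (a new reading comes with each control period).
- capture(name): name is "scene" or "top" or "wrist"; returns a dict with "pixels" (420x560x3 uint8, red, green, blue), "fx", "fy", "cx", "cy" (pixels), "R" (3x3) and "t" (3): a world point X has camera coordinates R X + t. Camera axes: x right, y down, z forward; pixel columns grow to the right and rows downward; lengths in m; the calibration is good to about 2 mm. A picture is of the moment at which its call begins. There is no depth.
- robot.job_done(): hands the job in; it is judged then, once.
The state is a dict: "clock": time; "joints": joint angles; "joint_vel": joint speeds; "joint_torque": joint torques, N m; "eef_pos": TCP position; "tool_rot": TCP orientation; "contact_force": force on the tool from outside, world axes, zero at the start; "ft_torque": the same for the moment, N m; "grip_width": finger opening in m; "finger_force": force on a finger pad.
Only numpy, scipy, OpenCV 4.12 (cv2) and the standard library are available. Lean on these libraries where they do the work, as an engineer would, in place of code of your own. Each camera call takes 0.05 s, during which the arm holds its last target. There are 200 camera calls.

### The job

With a fingertip, gently push the long arm of the welding turntable round until it points at the steel index pin that stands beside it, and let it rest there. Only then push the brake lever round, clockwise seen from above, until it lies against its stop peg. Just push: grasp and lift nothing, leave the workpiece standing on the disc and everything else on the bench where it is.

Things in the scene. Friction and masses are not known exactly. Their poses are not given: they have to be found in the camera images.
- turntable: Welding turntable, bolted down: dark 200 mm square base plate 12 mm thick with a 60 mm wide ear towards its -y (out to 225 mm from the axis) that carries the brake lever; grey column 50 mm in radius; on it the steel disc, 80 mm in radius (z 45 to 57 mm), with three short spokes (ending 94 mm from the axis) and one long pointed arm, 90 degrees apart. Origin: under the axis, on the bench.
- hub (a point): Point on the upright axis of the turntable, in the middle of the disc's top face, 57 mm above the bench. z up; x and y are the base plate's axes and do not turn with the disc.
- long_tip (a point): Sharp end of the turntable's long arm, 142 mm from the hub axis, 49 mm above the bench. Its x axis runs out along the arm, z up. The arm is a steel bar 16 x 16 mm (z 41 to 57 mm), straight-sided from the disc's rim to 125 mm from the axis, then a cone to the point. Beside it, beyond the disc, a fingertip may go down to 25 mm above the bench (the base plate below is 12 mm high).
- wheel (a joint): Angle of the disc with its arms, rad, growing counter-clockwise seen from above; 0 when the long arm points along +y of hub. Turns within -1.9 to 1.9 with friction (0.15 N m, damping 0.15 N m s/rad) and stays where it is left. The long arm starts somewhere between the index pin and the white bottle; the pin may be on either side, so it may have to turn either way.
- index_pin: Upright steel index pin, 20 mm in diameter with a pointed top, 100 mm tall, on a dark round foot 44 mm in diameter and 10 mm thick, fixed to the bench 165 to 215 mm from the hub axis, beyond the arm's tip. Origin: centre of the underside of the foot. The arm points at it when the line of the arm, prolonged, passes through the pin.
- brake (a joint): Angle of the brake lever, rad: 0 fully released, 1.67 closed against its stop peg. Grows clockwise seen from above. Starts between 0 and 0.35. Friction 0.08 N m, damping 0.03 N m s/rad; no spring; stays where it is left. It does not change how stiffly the disc turns.
- lever_pivot (a point): Upright pivot axis of the brake lever, on the ear of the base plate 190 mm from the hub axis (towards -y of hub), 50 mm above the bench.
- lever_tip (a point): Centre of the black round knob (18 mm in diameter, z 40 to 66 mm) at the end of the brake lever, 88 mm from its pivot, 50 mm above the bench. x axis: out along the lever. The lever is a dark bar 12 x 12 mm (z 44 to 56 mm). Released it points away from the turntable (-y of hub); closed, along -x of hub. It is pushed on its side that is counter-clockwise seen from above.
- stop_peg (a point): Top centre of the lever's stop peg, a steel pin 12 mm in diameter standing on the ear to 64 mm above the bench, 25 mm from the lever's pivot. The closed lever's side that faces the disc lies against it. Near the knob, outside the ear, a fingertip may go down to 25 mm above the bench.
- workpiece: Loose steel part to be welded: a tube stub 38 mm in diameter on a 60 mm square foot 6 mm thick, 48 mm tall in all, standing on the middle of the disc and turning with it. Origin: centre of its underside, 57 mm above the bench. To be left standing there.
- can: Bystander: small white bottle, 44 mm in diameter, 100 mm tall, standing beside the turntable on the other side from the index pin. Origin: centre of the underside.
- bracket: Bystander: loose dark steel angle bracket, 60 x 40 mm, 60 mm tall, near the turntable. Origin: centre of the underside.
- collar: Bystander: loose short steel tube 34 mm in diameter, 40 mm tall, standing near the turntable. Origin: centre of the underside.
- carton: Bystander: cardboard box 160 x 110 x 55 mm. Origin: centre of the underside.
- hammer: Bystander: hammer lying on the bench.
- wrench: Bystander: wrench lying on the bench.
- jar: Bystander: white jar, 70 mm in diameter, 90 mm tall. Origin: centre of the underside.
Mind the look-alikes: they are no part of the job. Leave any yellow look-alike of the index_pin alone.

How it is judged:
On the way, in this order (a step that is already met when the one before it is completed fails the run):
1. the long arm points at the index pin and rests, the brake lever still released (y of index_pin in the frame of long_tip between -0.012 and 0.012 m and x of index_pin in the frame of long_tip above 0 m and velocity of joint wheel between -0.03 and 0.03 rad/s and value of joint brake below 0.6 rad), for 0.3 s.
2. the brake lever is closed against its stop peg (value of joint brake above 1.53 rad), for 0.2 s.
At the end, for the whole second after the job is handed in: The line of the long arm passes within 12 mm of the index pin's axis with the pin ahead of the arm's tip, the disc is at rest, the brake lever is within 8 degrees of its stop, and the workpiece stands on the disc within 20 mm of the hub axis (y of index_pin in the frame of long_tip between -0.012 and 0.012 m and x of index_pin in the frame of long_tip above 0 m and velocity of joint wheel between -0.02 and 0.02 rad/s and value of joint brake above 1.53 rad and velocity of joint brake between -0.03 and 0.03 rad/s and angle between workpiece's own z axis and vertical below 0.1 rad and horizontal distance between workpiece and hub below 0.02 m and linear speed of workpiece below 0.02 m/s); the robot touches nothing.
It fails at once if the brake lever is pushed more than half-way while the long arm does not point at the index pin (value of joint brake above 0.9 rad and not (y of index_pin in the frame of long_tip between -0.014 and 0.014 m and x of index_pin in the frame of long_tip above 0 m)).
It fails at once if the workpiece is lifted, tipped or shifted by 20 mm (distance of workpiece from where it was at the start of the episode above 0.02 m or angle between workpiece's own z axis and vertical above 0.3 rad).
It fails at once if a bystander is moved by more than 20 mm or lifted (distance of any of can, bracket, collar, carton, hammer, wrench, jar from where it was at the start of the episode above 0.02 m).
It fails at once if the turntable or its brake lever is pushed harder than 35 N (contact force between the fingers and turntable above 35 N).
It also fails if it takes over 67 s, if anything falls off the work surface, if the arm or the gripper's body presses on something with over 40 N, if the wrist force passes 120 N, or if a joint passes its speed limit or range.

## Working session

There is one attempt and no reset: what is moved stays moved. The work goes in short steps, Python scripts to look and compute and a tool call to move; the robot and the scene stay as the last step left them, time stands still between calls to the robot, and variables do not carry over. Pictures are saved under pics/ and viewed, at most 10 in all, crops included, and the job is handed in when it is done.

Besides the shell and the picture viewer there is one more tool, called after ">>>" as a command line: name --argument value ..., lists and objects as JSON in quotes. drive_tool: Moves the arm, as the interface text tells. Its arguments: {"type":"object","properties":{"series":{"type":"array"},"squeeze":{"type":"number"}},"required":["series"]}

```bash
mkdir -p pics; cat > h.py <<'E'
import numpy as np, cv2
from workcell import robot, capture
def snap(cam,name):
    c=capture(cam); np.savez('pics/'+name+'.npz',**{k:np.array(v) for k,v in c.items()})
    cv2.imwrite('pics/'+name+'.png',cv2.resize(c['pixels'][:,:,::-1],(784,588),interpolation=cv2.INTER_CUBIC)); return c
def ray(c,u,v,z):  # original pixel -> world at height z
    R=np.array(c['R']);t=np.array(c['t']);o=-R.T@t
    d=R.T@np.array([(u-c['cx'])/c['fx'],(v-c['cy'])/c['fy'],1]); return o+d*(z-o[2])/d[2]
E
python3 - <<'E'
from h import *
for n in('top','scene'):
    c=snap(n,n+'0'); print(n,-np.array(c['R']).T@c['t'],c['fx'])
print(robot.sense())
E
```

```text
top [ 0.22275911 -0.03163802  1.47340609] 544.5597483411582
scene [1.31214316 0.16877802 1.13539122] 510.04971496982097
{'clock': 0.1, 'joints': array([-1.32999264e+00,  3.20213407e-01,  1.56553700e+00,  4.21122282e-06,
        1.25740173e+00, -1.99708746e-02]), 'joint_vel': array([-0.00203822, -0.00180024, -0.00266074,  0.00212724, -0.00081288,
        0.00107536]), 'joint_torque': array([ 3.85425528e-04, -4.13331306e+01, -2.32509649e+01,  7.28368247e-02,
        4.21929848e-02, -5.56591385e-05]), 'eef_pos': array([ 0.14815349, -0.55508022,  0.18612053]), 'tool_rot': array([ 9.91511398e-01,  1.30017463e-01, -8.39309047e-05, -7.75212310e-04]), 'contact_force': array([ 1.04029669, -0.21883209,  0.99646138]), 'ft_torque': array([-0.02471248,  0.00013724,  0.00649261]), 'finger_force': 0.0, 'grip_width': 0.09144167852989858}
```

View pics/top0.png

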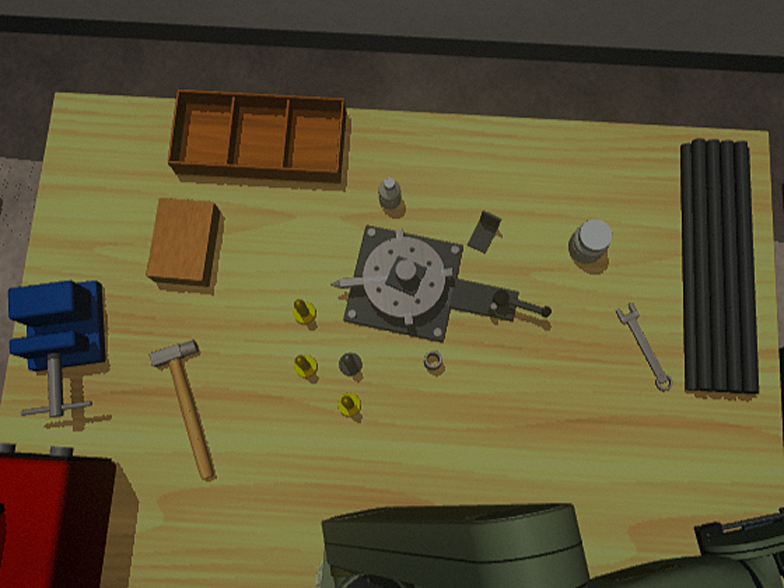

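View pics/scene0.png

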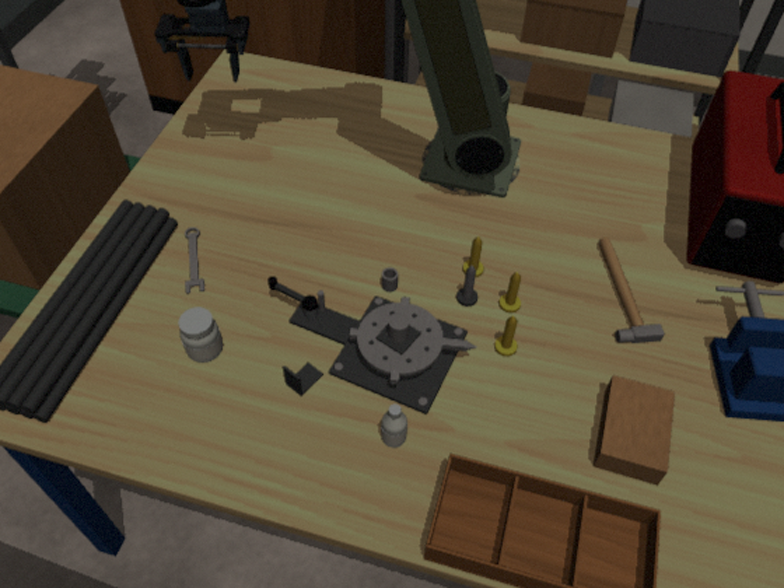

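The top picture shows the hub at about (405,278), arm tip (332,284), steel pin (349,364) with three yellow look-alikes, and lever pivot (503,302) with its knob at (546,311). I'll take an enlarged crop.

```bash
python3 - <<'E'
from h import *
im=cv2.imread('pics/top0.png'); c=capture('top'); p=c['pixels'][:,:,::-1]
# crop orig x 205..405, y 150..300, x4
cv2.imwrite('pics/crop1.png',cv2.resize(p[145:295,205:405],(800,600),interpolation=cv2.INTER_CUBIC))
E
```

```text
(no output)
```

View pics/crop1.png

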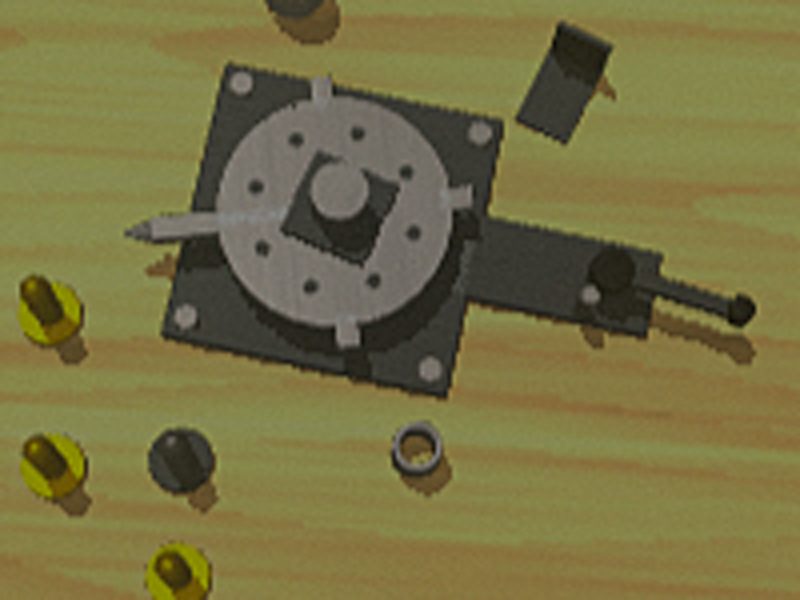

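The crop shows disc centre (335,211), arm tip (126,233), foot of the steel pin (182,460), pivot (612,270), peg top (591,295), knob (741,309) and base plate corners (230,64), (503,122), (447,398), (163,337).

```bash
python3 - <<'E'
from h import *
c=dict(np.load('pics/top0.npz'))
f=lambda x,y,z: ray(c,205+x/4-.4,145+y/4-.4,z)
P=dict(disc=f(335,211,.057),tip=f(126,233,.049),pin=f(182,460,.010),pivot=f(612,270,.066),peg=f(591,295,.064),knob=f(741,309,.064),collar=f(417,448,.04),ylow=f(178,573,.01),bracket=f(560,85,.03))
C=np.array([f(*q,.012) for q in((230,64),(503,122),(447,398),(163,337))]);P['basec']=C.mean(0)
for k,v in P.items():print(k,v.round(4))
h=(P['basec']+P['disc'])/2;print('hub',h)
for k in('tip','pin','pivot','knob'):
  d=P[k]-h;print(k,np.hypot(*d[:2]),np.degrees(np.arctan2(d[1],d[0])))
d=P['knob']-P['pivot'];print('lever',np.hypot(*d[:2]),np.degrees(np.arctan2(d[1],d[0])))
for a in range(4):
  d=C[(a+1)%4]-C[a];print(np.degrees(np.arctan2(d[1],d[0])),np.hypot(*d[:2]))
E
```

```text
disc [ 0.5785 -0.0123  0.057 ]
tip [0.5567 0.1272 0.049 ]
pin [0.411  0.0809 0.01  ]
pivot [ 0.5473 -0.1978  0.066 ]
peg [ 0.53   -0.1847  0.064 ]
knob [ 0.5267 -0.2837  0.064 ]
collar [ 0.4247 -0.0761  0.04  ]
ylow [0.3352 0.0778 0.01  ]
bracket [ 0.6845 -0.1618  0.03  ]
basec [ 0.5777 -0.0129  0.012 ]
hub [ 0.57809704 -0.01260428  0.0345    ]
tip 0.14148046310198148 98.6965399619701
pin 0.19147234872884228 150.7691133710459
pivot 0.187694152580348 -99.43027214679461
knob 0.27596523785757565 -100.73918186114877
lever 0.08842406565189484 -103.5183991251923
-99.01771483662799 0.19562949404616256
171.53531187026587 0.1990821811463756
81.2501201991375 0.19792149734834963
-9.123226522411485 0.19999844781711718
```

>>> drive_tool --series '[[0, [0.4, 0.5, 0], -0.11], [0, [0.7, 1, 0], 0], [0, [0.7, 1, 0], 0], [0, [0.7, 1, 0], 0], [0, [0.7, 1, 0], 0], [0, [0.7, 1, 0], 0], [0, [0.7, 1, 0], 0], [0, [0.7, 1, 0], 0], [0, [0.7, 1, 0], 0], [0, [0.7, 1, 0], 0]]' --squeeze 10

```text
clock: 0.98
eef_pos: [0.3162, -0.3166, 0.1867]
tool_rot: [0.997, 0.075, -0.0, -0.0]
contact_force: [0.4, -0.6, 0.3]
grip_width: 0.0274
finger_force: 0.0
```

>>> drive_tool --series '[[0, [0.7, 1, 0], 0], [0, [0.7, 1, 0], 0], [0, [0.7, 1, 0], 0], [0, [0.7, 1, 0], 0], [0, [0.7, 1, 0], 0], [0, [0.7, 1, 0], 0], [0, [0.7, 1, 0], 0], [0, [0.7, 1, 0], 0], [0, [0.7, 1, 0], 0], [0, [0.7, 1, 0], 0]]'

```text
clock: 1.82
eef_pos: [0.4912, -0.0666, 0.1867]
tool_rot: [0.997, 0.075, -0.0, 0.0]
contact_force: [0.8, -0.3, -0.3]
grip_width: -0.0
finger_force: 0.0
```

>>> drive_tool --series '[[0, [0.7, 1, 0], 0], [0, [0.7, 1, 0], 0], [0, [0.7, 1, 0], 0], [0, [0.7, 1, 0], 0], [0, [0.7, 1, 0], 0], [0, [0.7, 1, 0], 0], [0, [0.6, 0.8, 0], 0], [0, [0, 0, 0], 0], [0, [0, 0, 0], 0]]'

```text
clock: 2.57
eef_pos: [0.6107, 0.1027, 0.1859]
tool_rot: [0.997, 0.076, -0.001, 0.0]
contact_force: [-0.3, -0.1, -0.1]
grip_width: 0.0006
finger_force: 0.0
```

>>> drive_tool --series '[[0, [0, 0, -0.9], 0], [0, [0, 0, -0.9], 0], [0, [0, 0, -0.9], 0], [0, [0, 0, -0.9], 0], [0, [0, 0, -0.8], 0], [0, [0, 0, -0.8], 0], [0, [0, 0, -0.6], 0], [0, [0, 0, 0], 0]]'

```text
clock: 3.23
eef_pos: [0.6073, 0.1002, 0.0386]
tool_rot: [0.997, 0.075, -0.004, 0.001]
contact_force: [-0.8, -1.0, 0.1]
grip_width: 0.0003
finger_force: 0.0
```

```bash
python3 - <<'E'
from h import *
c=snap('wrist','w1'); print(robot.sense()['eef_pos'])
E
```

```text
[0.60872893 0.10058826 0.04049925]
```

View pics/w1.png

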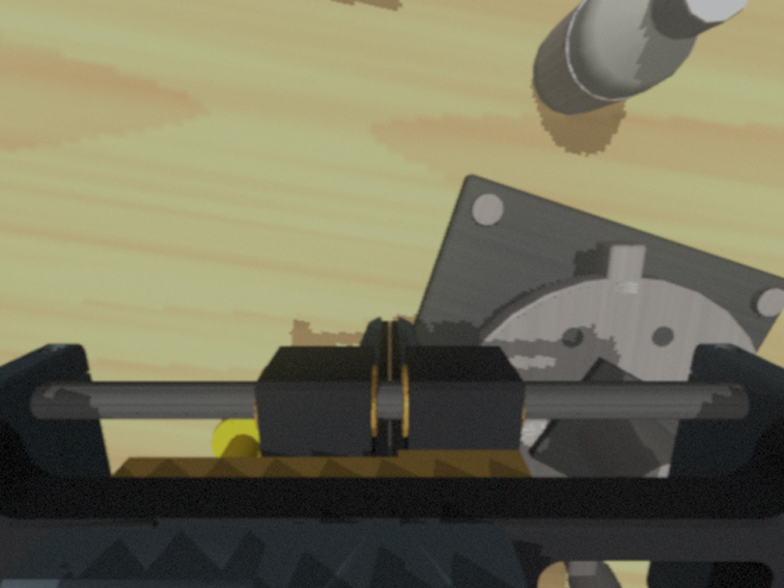

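The wrist picture shows the shut fingers at (390,330–400), beside the arm and clear of both the disc and the bottle at (600,60). Next I'll work out the arc shifts.

```bash
python3 - <<'E'
from h import *
h=np.array([.578,-.0126])
def T(p):
    a=np.radians(p);u=np.array([np.cos(a),np.sin(a)]);n=np.array([u[1],-u[0]]);return h+.107*u+.024*n
p0=np.array(robot.sense()['eef_pos'])[:2]
print('appr',(T(98.7)-p0)/.025)
ph=np.arange(98.7,152,3.0)
for a,b in zip(ph,ph[1:]):print(round(b,1),((T(b)-T(a))/.025/2).round(2),T(b).round(4))
E
```

```text
appr [-0.92759926 -0.15156611]
101.7 [-0.11  0.  ] [0.5798 0.097 ]
104.7 [-0.11 -0.  ] [0.5741 0.097 ]
107.7 [-0.11 -0.01] [0.5683 0.0966]
110.7 [-0.11 -0.01] [0.5626 0.096 ]
113.7 [-0.11 -0.02] [0.557 0.095]
116.7 [-0.11 -0.02] [0.5514 0.0938]
119.7 [-0.11 -0.03] [0.5458 0.0922]
122.7 [-0.11 -0.04] [0.5404 0.0904]
125.7 [-0.11 -0.04] [0.5351 0.0883]
128.7 [-0.1  -0.05] [0.5298 0.0859]
131.7 [-0.1  -0.05] [0.5247 0.0833]
134.7 [-0.1  -0.06] [0.5198 0.0803]
137.7 [-0.1  -0.06] [0.515  0.0772]
140.7 [-0.09 -0.07] [0.5104 0.0737]
143.7 [-0.09 -0.07] [0.506  0.0701]
146.7 [-0.08 -0.08] [0.5017 0.0662]
149.7 [-0.08 -0.08] [0.4977 0.0621]
```

>>> drive_tool --series '[[0, [-0.2, -0.03, 0], 0], [0, [-0.2, -0.03, 0], 0], [0, [-0.2, -0.03, 0], 0], [0, [-0.1, -0.02, 0], 0], [0, [-0.1, -0.02, 0], 0], [0, [-0.11, -0.02, 0], 0], [0, [-0.11, 0, 0], 0.026], [0, [-0.11, 0, 0], 0.026], [0, [-0.11, 0, 0], 0.026], [0, [-0.11, 0, 0], 0.026]]'

```text
clock: 4.12
eef_pos: [0.5769, 0.0982, 0.042]
tool_rot: [0.992, 0.128, 0.0, 0.0]
contact_force: [-0.2, -0.3, -0.2]
grip_width: 0.0003
finger_force: 0.0
```

>>> drive_tool --series '[[0, [-0.11, -0.01, 0], 0.026], [0, [-0.11, -0.01, 0], 0.026], [0, [-0.11, -0.01, 0], 0.026], [0, [-0.11, -0.01, 0], 0.026], [0, [-0.11, -0.02, 0], 0.026], [0, [-0.11, -0.02, 0], 0.026], [0, [-0.11, -0.02, 0], 0.026], [0, [-0.11, -0.02, 0], 0.026]]'

```text
clock: 4.78
eef_pos: [0.5549, 0.0952, 0.042]
tool_rot: [0.973, 0.23, 0.0, 0.0]
contact_force: [1.2, 0.2, 0.4]
grip_width: 0.0005
finger_force: 0.0
```

>>> drive_tool --series '[[0, [-0.11, -0.03, -0.02], 0.026], [0, [-0.11, -0.03, -0.02], 0.026], [0, [-0.11, -0.04, -0.02], 0.026], [0, [-0.11, -0.04, -0.02], 0.026], [0, [-0.11, -0.04, -0.02], 0.026], [0, [-0.11, -0.04, -0.02], 0.026], [0, [-0.1, -0.05, 0], 0.026], [0, [-0.1, -0.05, 0], 0.026], [0, [-0.1, -0.05, 0], 0.026], [0, [-0.1, -0.05, 0], 0.026]]'

```text
clock: 5.62
eef_pos: [0.5284, 0.0847, 0.0391]
tool_rot: [0.935, 0.354, 0.0, 0.0]
contact_force: [-0.1, -0.6, 0.2]
grip_width: 0.0001
finger_force: 0.0
```

>>> drive_tool --series '[[0, [-0.1, -0.06, 0], 0.026], [0, [-0.1, -0.06, 0], 0.026], [0, [-0.1, -0.06, 0], 0.026], [0, [-0.1, -0.06, 0], 0.026], [0, [-0.09, -0.07, 0], 0.026], [0, [-0.09, -0.07, 0], 0.026], [0, [0, 0, 0], 0], [0, [0, 0, 0], 0]]'

```text
clock: 6.28
eef_pos: [0.5141, 0.0752, 0.0391]
tool_rot: [0.905, 0.425, 0.0, 0.0]
contact_force: [0.9, -0.4, 0.4]
grip_width: 0.0004
finger_force: 0.0
```

```bash
python3 - <<'E'
from h import *
c=snap('top','t2'); p=c['pixels'][:,:,::-1]
cv2.imwrite('pics/crop2.png',cv2.resize(p[145:295,205:405],(800,600),interpolation=cv2.INTER_CUBIC))
E
```

```text
(no output)
```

View pics/crop2.png

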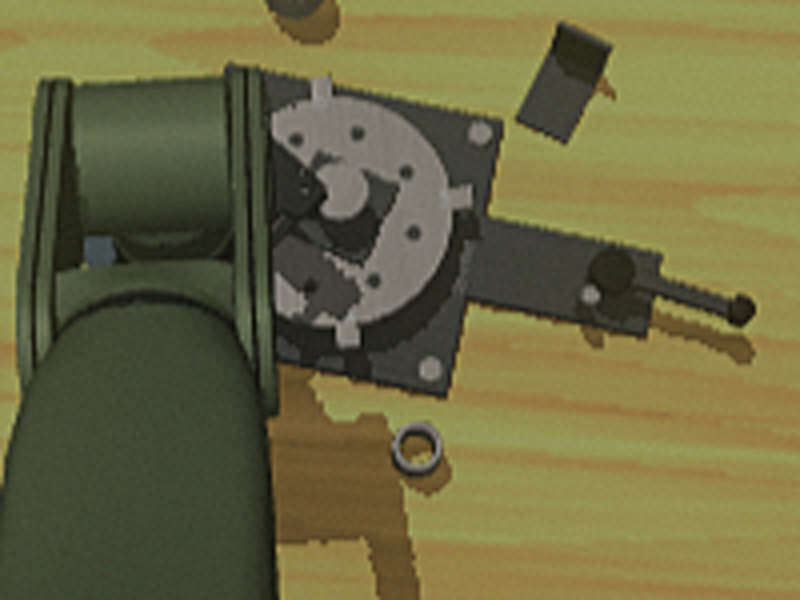

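The top crop shows the spokes at their old places, (320,88), (460,196) and (347,335), so the disc has not turned. I'll check from the scene camera.

```bash
python3 - <<'E'
from h import *
c=capture('scene'); p=c['pixels'][:,:,::-1]
R=np.array(c['R']);t=np.array(c['t'])
for X in ([.5141,.0752,.039],[.5567,.1272,.049],[.578,-.0126,.057]):
    q=R@np.array(X)+t; u=q[0]/q[2]*c['fx']+c['cx'];v=q[1]/q[2]*c['fy']+c['cy'];print(((u-200)*4).round(),((v-170)*4).round())
cv2.imwrite('pics/s2.png',cv2.resize(p[170:320,200:400],(800,600),interpolation=cv2.INTER_CUBIC))
s=robot.sense();print(s['clock'],s['contact_force'],s['eef_pos'])
E
```

```text
495.0 249.0
559.0 311.0
342.0 278.0
6.3833 [-0.82732272 -0.21762087  0.16754103] [0.51425722 0.07526276 0.03898851]
```

View pics/s2.png

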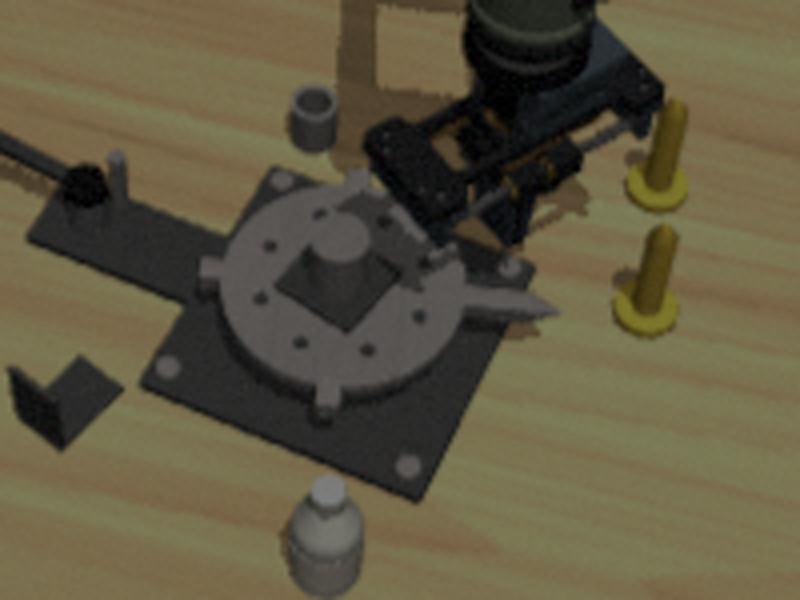

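The scene crop shows the fingertips near (515,245), already past the arm, which still lies at (460–560,300). They crossed it without pushing it. I'll overlay where the tips should be to check their real height.

```bash
python3 - <<'E'
from h import *
from scipy.spatial.transform import Rotation as Ro
c=capture('scene'); p=c['pixels'][:,:,::-1]
R=np.array(c['R']);t=np.array(c['t']);s=robot.sense();M=Ro.from_quat(s['tool_rot']).as_matrix()
x0,y0,k=290,190,10
im=cv2.resize(p[y0:y0+60,x0:x0+80],None,fx=k,fy=k,interpolation=cv2.INTER_CUBIC)
im=cv2.convertScaleAbs(im,alpha=1.8,beta=25)
for dz,col in((0,(0,0,255)),(-.02,(0,255,0))):
    P=[]
    for a,b in((1,1),(1,-1),(-1,-1),(-1,1)):
        q=R@(s['eef_pos']+M@np.array([.016*a,.0135*b,dz]))+t
        P.append([((q[0]/q[2]*c['fx']+c['cx'])-x0+.5)*k,((q[1]/q[2]*c['fy']+c['cy'])-y0+.5)*k])
    cv2.polylines(im,[np.int32(P)],True,col,1)
cv2.imwrite('pics/s3.png',im)
E
```

```text
(no output)
```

View pics/s3.png

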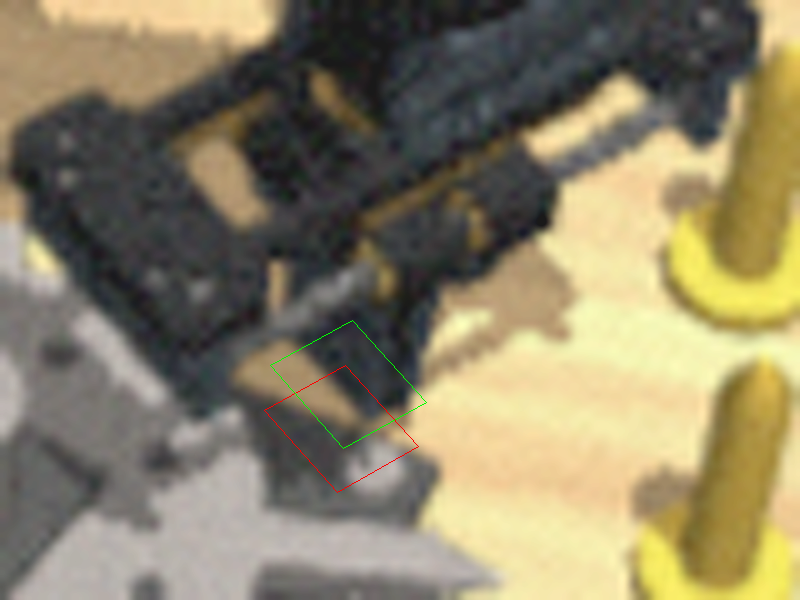

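The overlay puts the real tip at about (365,400), 15–20 mm above the reported TCP (red box centre (341,429)), so the fingers slid just over the arm. I'll lift, go back, and come down lower. A reported z of about 0.024 is still clear of the 12 mm plate if the reading turns out to be right.

>>> drive_tool --series '[[0, [0, 0, 0.8], 0], [0, [0, 0, 0.8], 0], [0, [0, 0, 0.8], 0], [0, [0.5, 0.1, 0], -0.104], [0, [0.5, 0.1, 0], -0.104], [0, [0.6, 0.2, 0], -0.104], [0, [0.6, 0.2, 0], -0.104], [0, [0.6, 0.2, 0], -0.104], [0, [0.5, 0.1, 0], -0.104], [0, [0.5, 0.1, 0], -0.104]]'

```text
clock: 7.27
eef_pos: [0.6098, 0.1006, 0.0987]
tool_rot: [0.997, 0.073, -0.0, 0.0]
contact_force: [0.1, 0.7, -0.3]
grip_width: 0.0005
finger_force: 0.0
```

>>> drive_tool --series '[[0, [0, 0, 0], 0], [0, [0, 0, -0.6], 0], [0, [0, 0, -0.6], 0], [0, [0, 0, -0.6], 0], [0, [0, 0, -0.5], 0], [0, [0, 0, -0.3], 0], [0, [0, 0, -0.2], 0], [0, [0, 0, -0.2], 0], [0, [0, 0, 0], 0], [0, [0, 0, 0], 0]]'

```text
clock: 8.1
eef_pos: [0.6092, 0.1002, 0.0242]
tool_rot: [0.997, 0.076, 0.0, 0.0]
contact_force: [-0.0, -0.1, -1.0]
grip_width: 0.0007
finger_force: 0.0
```

```bash
cat > ov.py <<'E'
from h import *
import sys
from scipy.spatial.transform import Rotation as Ro
c=capture('scene'); p=c['pixels'][:,:,::-1]
R=np.array(c['R']);t=np.array(c['t']);s=robot.sense();M=Ro.from_quat(s['tool_rot']).as_matrix();print(s['eef_pos'],s['contact_force'])
x0,y0,k=270,190,8
im=cv2.resize(p[y0:y0+75,x0:x0+100],None,fx=k,fy=k,interpolation=cv2.INTER_CUBIC)
im=cv2.convertScaleAbs(im,alpha=1.8,beta=25)
q=R@s['eef_pos']+t
cv2.circle(im,(int(((q[0]/q[2]*c['fx']+c['cx'])-x0+.5)*k),int(((q[1]/q[2]*c['fy']+c['cy'])-y0+.5)*k)),4,(0,0,255),1)
cv2.imwrite('pics/'+sys.argv[1]+'.png',im)
E
python3 ov.py s4
```

```text
[0.6094465  0.10023354 0.02446973] [-0.60242618  0.18597441 -0.20535483]
```

View pics/s4.png

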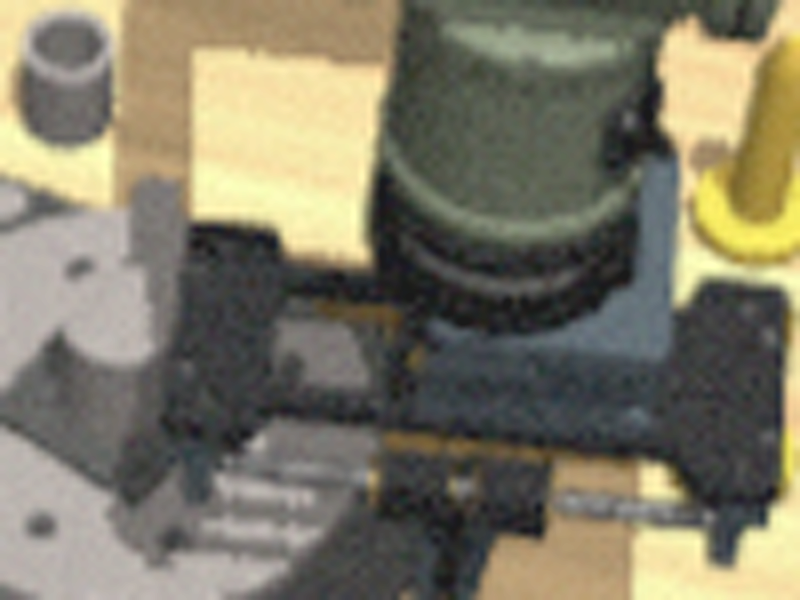

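This crop missed the fingertip, though it shows the gripper body at (230,350) clear of the workpiece. I'll push a little and measure the disc's angle in code from the ring of spokes.

>>> drive_tool --series '[[0, [-0.2, 0.3, 0.08], 0], [0, [-0.2, -0.03, 0], 0], [0, [-0.2, -0.03, 0], 0], [0, [-0.1, -0.02, 0], 0], [0, [-0.1, -0.02, 0], 0], [0, [-0.1, -0.02, 0], 0], [0, [-0.11, 0, 0], 0.026], [0, [-0.11, 0, 0], 0.026], [0, [-0.11, 0, 0], 0.026], [0, [-0.11, 0, 0], 0.026]]'

```text
clock: 8.98
eef_pos: [0.5763, 0.1049, 0.0261]
tool_rot: [0.992, 0.127, 0.001, -0.0]
contact_force: [0.9, 1.4, -1.1]
grip_width: 0.0008
finger_force: 0.8
```

>>> drive_tool --series '[[0, [-0.11, -0.01, 0], 0.026], [0, [-0.11, -0.01, 0], 0.026], [0, [-0.11, -0.01, 0], 0.026], [0, [-0.11, -0.01, 0], 0.026], [0, [-0.11, -0.02, 0], 0.026], [0, [-0.11, -0.02, 0], 0.026], [0, [0, 0, 0], 0]]'

```text
clock: 9.57
eef_pos: [0.5589, 0.1028, 0.0261]
tool_rot: [0.979, 0.204, 0.0, -0.0]
contact_force: [0.2, 0.8, -0.0]
grip_width: 0.0008
finger_force: 0.2
```

```bash
cat > ang.py <<'E'
from h import *
H=np.array([.578,-.0126]); A=np.arange(-180,180,.25)
def ring(c,r,z=.057):
    a=np.radians(A);X=np.stack([H[0]+r*np.cos(a),H[1]+r*np.sin(a),0*a+z])
    q=np.array(c['R'])@X+np.array(c['t'])[:,None]
    u=(q[0]/q[2]*c['fx']+c['cx']).astype('f4');v=(q[1]/q[2]*c['fy']+c['cy']).astype('f4')
    g=cv2.cvtColor(np.array(c['pixels']),cv2.COLOR_RGB2GRAY)
    return cv2.remap(g,u[None],v[None],cv2.INTER_LINEAR)[0].astype(float)
def spokes(c):
    # bright blobs at r=.088 (spokes against dark base/shadow)
    s=(ring(c,.086)+ring(c,.089)+ring(c,.092))/3; m=s>95
    e=np.flatnonzero(np.diff(m.astype(int))); out=[]
    for i,j in zip(e,e[1:]):
        if m[i+1] and 5<A[j]-A[i]<18: out.append((round((A[i]+A[j])/2,1),round(A[j]-A[i],1)))
    return out
if __name__=='__main__':
    print(spokes(dict(np.load('pics/top0.npz')))); print(spokes(capture('top'))); s=robot.sense(); print(s['eef_pos'],s['contact_force'])
E
python3 ang.py
```

```text
[(np.float64(-171.1), np.float64(8.2)), (np.float64(-79.1), np.float64(7.8)), (np.float64(9.6), np.float64(8.8)), (np.float64(98.1), np.float64(8.8))]
[(np.float64(-158.4), np.float64(8.8)), (np.float64(-66.8), np.float64(9.0)), (np.float64(22.4), np.float64(9.2))]
[0.55903142 0.10266689 0.02603535] [ 0.51239484  0.27695054 -0.57106895]
```

The disc follows: 12.6° turned, about 39° to go.

>>> drive_tool --series '[[0, [-0.11, -0.02, 0], 0.026], [0, [-0.11, -0.03, 0], 0.026], [0, [-0.12, -0.03, 0], 0.026], [0, [-0.11, -0.04, 0], 0.026], [0, [-0.11, -0.04, 0], 0.026], [0, [-0.11, -0.04, 0], 0.026], [0, [-0.11, -0.05, 0], 0.026], [0, [-0.11, -0.05, 0], 0.026], [0, [-0.11, -0.05, 0], 0.026], [0, [-0.11, -0.05, 0], 0.026]]'

```text
clock: 10.45
eef_pos: [0.5317, 0.0931, 0.026]
tool_rot: [0.944, 0.329, 0.001, -0.0]
contact_force: [-0.1, 2.3, 0.3]
grip_width: 0.0008
finger_force: 0.9
```

>>> drive_tool --series '[[0, [-0.11, -0.06, 0], 0.026], [0, [-0.11, -0.06, 0], 0.026], [0, [-0.11, -0.06, 0], 0.026], [0, [-0.1, -0.06, 0], 0.026], [0, [-0.1, -0.07, 0], 0.026], [0, [-0.1, -0.07, 0], 0.026], [0, [-0.1, -0.08, 0], 0.026], [0, [-0.1, -0.08, 0], 0.026], [0, [0, 0, 0], 0]]'

```text
clock: 11.2
eef_pos: [0.5101, 0.079, 0.0259]
tool_rot: [0.905, 0.425, -0.0, -0.0]
contact_force: [-0.2, 0.3, -0.4]
grip_width: 0.0005
finger_force: 0.0
```

```bash
python3 ang.py
```

```text
[(np.float64(-171.1), np.float64(8.2)), (np.float64(-79.1), np.float64(7.8)), (np.float64(9.6), np.float64(8.8)), (np.float64(98.1), np.float64(8.8))]
[(np.float64(-130.6), np.float64(8.2)), (np.float64(-39.2), np.float64(9.0))]
[0.51041924 0.07890801 0.02591567] [ 0.47023936 -0.66824625  0.36887436]
```

>>> drive_tool --series '[[0, [-0.1, -0.08, 0], 0.026], [0, [-0.09, -0.08, 0], 0.026], [0, [-0.09, -0.08, 0], 0.026], [0, [-0.09, -0.08, 0], 0.026], [0, [-0.09, -0.08, 0], 0.026], [0, [-0.09, -0.08, 0], 0.026], [0, [-0.09, -0.09, 0], 0.026], [0, [0, 0, 0], 0], [0, [0, 0, 0], 0]]'

```text
clock: 12.0
eef_pos: [0.4946, 0.0648, 0.0259]
tool_rot: [0.863, 0.505, -0.0, 0.0]
contact_force: [-0.5, 0.5, 0.2]
grip_width: 0.0005
finger_force: 0.0
```

```bash
python3 ang.py
```

```text
[(np.float64(-171.1), np.float64(8.2)), (np.float64(-79.1), np.float64(7.8)), (np.float64(9.6), np.float64(8.8)), (np.float64(98.1), np.float64(8.8))]
[(np.float64(-119.9), np.float64(8.2)), (np.float64(-28.4), np.float64(9.8)), (np.float64(79.2), np.float64(9.0))]
[0.49457911 0.06480631 0.0258552 ] [0.24262725 1.09958397 0.21203493]
```

The disc has turned 51°, so the arm is at about 150°, against the pin at 150.8°. I'll back off, rise and move over to the lever.

>>> drive_tool --series '[[0, [0.25, 0.43, 0], 0], [0, [0.25, 0.44, 0], 0], [0, [0, 0, 1], 0], [0, [0, 0, 1], 0], [0, [0, 0, 1], 0], [0, [0, 0, 1], 0], [0, [0, 0, 1], 0], [0, [0, 0, 1], 0], [0, [0.2, -1, 0], 0.085], [0, [0.2, -1, 0], 0.085]]'

```text
clock: 12.88
eef_pos: [0.5191, 0.0382, 0.1781]
tool_rot: [0.814, 0.58, 0.002, 0.001]
contact_force: [0.2, 0.5, -0.2]
grip_width: 0.0005
finger_force: 0.0
```

>>> drive_tool --series '[[0, [0.2, -1, 0], 0.085], [0, [0.2, -1, 0], 0], [0, [0.2, -1, 0], 0], [0, [0.2, -1, 0], 0], [0, [0.2, -1, 0], 0], [0, [0.2, -1, 0], 0], [0, [0.2, -1, 0], 0], [0, [0.2, -1, 0], 0], [0, [0.2, -1, 0], 0], [0, [0.2, -1, 0], 0]]'

```text
clock: 13.72
eef_pos: [0.5684, -0.2137, 0.1758]
tool_rot: [0.791, 0.612, 0.0, 0.0]
contact_force: [0.6, -0.7, 0.1]
grip_width: 0.001
finger_force: 0.0
```

>>> drive_tool --series '[[0, [0.24, -1, 0], 0], [0, [0, -1, 0], 0], [0, [0, -0.8, 0], 0], [0, [0, 0, 0], 0], [0, [0, 0, 0], 0]]'

```text
clock: 14.13
eef_pos: [0.5739, -0.2832, 0.1754]
tool_rot: [0.792, 0.611, 0.0, -0.0]
contact_force: [0.4, 0.5, 0.5]
grip_width: 0.0006
finger_force: 0.0
```

```bash
python3 - <<'E'
from h import *
import ang
c=snap('top','t5');print(ang.spokes(c)); print(robot.sense()['eef_pos'])
p=c['pixels'][:,:,::-1]
cv2.imwrite('pics/crop5.png',cv2.resize(p[145:295,205:405],(800,600),interpolation=cv2.INTER_CUBIC))
E
```

```text
[(np.float64(-119.6), np.float64(8.8)), (np.float64(59.6), np.float64(9.8)), (np.float64(149.1), np.float64(9.2))]
[ 0.57369025 -0.28236848  0.17550992]
```

View pics/crop5.png

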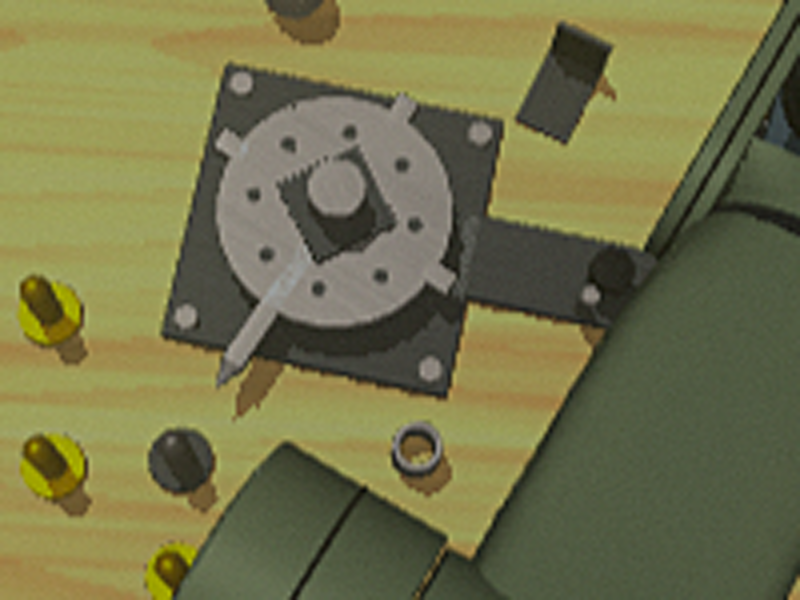

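The crop shows the arm tip at (218,386) and the steel pin's foot at (182,460), with the workpiece and bystanders still in place. I'll check the alignment in numbers and compute the lever arc.

```bash
python3 - <<'E'
from h import *
c=dict(np.load('pics/t5.npz'))
f=lambda x,y,z: ray(c,205+x/4-.4,145+y/4-.4,z)
h=np.array([.578,-.0126]);pin=np.array([.411,.0809])
for q in((218,386),(220,385)):
    t=f(*q,.049)[:2];d=(t-h);d/=np.hypot(*d);e=pin-h;print(t,np.degrees(np.arctan2(d[1],d[0])),'lat mm',1e3*(d[0]*e[1]-d[1]*e[0]))
pv=np.array([.5486,-.2003])
def T(p,g):
    a=np.radians(p);u=np.array([np.cos(a),np.sin(a)]);m=np.array([-u[1],u[0]]);return pv+.075*u+g*m
prev=T(-104.7,.020);print(prev)
for p in np.arange(-110.7,-190,-6):
    n=T(p,.020);print(round(p,1),((n-prev)/.025/3).round(2),n.round(3));prev=n
E
```

```text
[0.45656621 0.0578589 ] 149.87662868779876 lat mm 2.938696708756669
[0.4573167  0.05658532] 150.175214538397 lat mm 1.94137178503849
[ 0.54891351 -0.27792024]
-110.7 [-0.11  0.01] [ 0.541 -0.278]
-116.7 [-0.11  0.02] [ 0.533 -0.276]
-122.7 [-0.1   0.03] [ 0.525 -0.274]
-128.7 [-0.1   0.04] [ 0.517 -0.271]
-134.7 [-0.1   0.05] [ 0.51  -0.268]
-140.7 [-0.09  0.06] [ 0.503 -0.263]
-146.7 [-0.08  0.07] [ 0.497 -0.258]
-152.7 [-0.08  0.08] [ 0.491 -0.252]
-158.7 [-0.07  0.08] [ 0.486 -0.246]
-164.7 [-0.06  0.09] [ 0.482 -0.239]
-170.7 [-0.05  0.1 ] [ 0.478 -0.232]
-176.7 [-0.04  0.1 ] [ 0.475 -0.225]
-182.7 [-0.03  0.1 ] [ 0.473 -0.217]
-188.7 [-0.02  0.11] [ 0.471 -0.209]
```

>>> drive_tool --series '[[0, [0, 0, -0.9], 0], [0, [0, 0, -0.9], 0], [0, [0, 0, -0.9], 0], [0, [0, 0, -0.9], 0], [0, [0, 0, -0.9], 0], [0, [0, 0, -0.8], 0], [0, [0, 0, -0.5], 0], [0, [0, 0, -0.3], 0], [0, [0, 0, 0], 0]]'

```text
clock: 14.93
eef_pos: [0.5724, -0.2814, 0.0218]
tool_rot: [0.791, 0.612, -0.001, -0.002]
contact_force: [0.2, -0.6, -0.1]
grip_width: 0.0003
finger_force: 0.0
```

>>> drive_tool --series '[[0, [-0.25, 0.04, 0], 0], [0, [-0.25, 0.04, 0], 0], [0, [-0.25, 0.04, 0], 0], [0, [-0.2, 0.03, 0], 0], [0, [-0.11, 0.01, 0], -0.035], [0, [-0.11, 0.01, 0], -0.035], [0, [-0.11, 0.01, 0], -0.035], [0, [-0.11, 0.02, 0], -0.035], [0, [-0.11, 0.02, 0], -0.035], [0, [-0.11, 0.02, 0], -0.035]]'

```text
clock: 15.77
eef_pos: [0.533, -0.278, 0.0244]
tool_rot: [0.852, 0.524, 0.001, 0.001]
contact_force: [1.5, -0.5, 0.1]
grip_width: 0.0003
finger_force: 0.5
```

>>> drive_tool --series '[[0, [-0.1, 0.03, 0], -0.035], [0, [-0.1, 0.03, 0], -0.035], [0, [-0.1, 0.03, 0], -0.035], [0, [-0.1, 0.04, 0], -0.035], [0, [-0.1, 0.04, 0], -0.035], [0, [-0.1, 0.04, 0], -0.035], [0, [-0.1, 0.05, 0], -0.035], [0, [-0.1, 0.05, 0], -0.035], [0, [-0.1, 0.05, 0], -0.035], [0, [0, 0, 0], 0]]'

```text
clock: 16.6
eef_pos: [0.5098, -0.2686, 0.0243]
tool_rot: [0.923, 0.385, 0.0, 0.001]
contact_force: [0.6, -0.7, 0.5]
grip_width: 0.0004
finger_force: 0.1
```

```bash
cat > lev.py <<'E'
from h import *
import ang, sys
n=sys.argv[1]
c=snap('scene',n);s=robot.sense();print(s['eef_pos'],s['contact_force'])
R=np.array(c['R']);t=np.array(c['t']);pv=np.array([.5486,-.2003])
g=cv2.cvtColor(np.array(c['pixels']),cv2.COLOR_RGB2GRAY)
g0=cv2.cvtColor(dict(np.load('pics/scene0.npz'))['pixels'],cv2.COLOR_RGB2GRAY)
def prof(g,r,z=.056):
    a=np.radians(np.arange(-200,-90,4.));X=np.stack([pv[0]+r*np.cos(a),pv[1]+r*np.sin(a),0*a+z]);q=R@X+t[:,None]
    return cv2.remap(g,(q[0]/q[2]*c['fx']+c['cx']).astype('f4')[None],(q[1]/q[2]*c['fy']+c['cy']).astype('f4')[None],1)[0]
print('ang',*np.arange(-200,-90,4))
for r in(.05,.065,.088):print(r,'init',*prof(g0,r),'\n   now',*prof(g,r,.056 if r<.08 else .066))
E
python3 lev.py l1
```

```text
[ 0.51000847 -0.26852661  0.02412018] [0.38748947 0.31982041 0.96168491]
ang -200 -196 -192 -188 -184 -180 -176 -172 -168 -164 -160 -156 -152 -148 -144 -140 -136 -132 -128 -124 -120 -116 -112 -108 -104 -100 -96 -92
0.05 init 100 102 102 104 105 103 101 105 104 101 97 95 93 96 98 102 101 102 102 101 101 102 97 61 41 39 28 36 
   now 110 111 112 112 112 112 110 109 109 103 87 73 63 73 78 61 48 44 37 40 64 68 66 68 71 71 69 68
0.065 init 109 111 112 112 113 113 112 110 111 110 107 106 103 100 102 101 97 97 100 102 101 100 99 66 40 37 23 57 
   now 119 120 123 118 78 81 81 79 76 86 108 78 69 68 68 61 37 26 24 27 17 11 22 43 63 69 71 68
0.088 init 106 106 103 105 104 106 105 105 105 102 99 100 102 104 106 110 108 101 99 99 100 102 60 10 7 8 66 105 
   now 117 116 114 116 116 117 98 73 72 72 72 71 70 64 66 62 18 17 9 8 20 13 51 68 65 65 109 111
```

The lever follows, now about 30° on. Continuing.

>>> drive_tool --series '[[0, [-0.09, 0.06, 0], -0.035], [0, [-0.09, 0.06, 0], -0.035], [0, [-0.09, 0.06, 0], -0.035], [0, [-0.08, 0.07, 0], -0.035], [0, [-0.08, 0.07, 0], -0.035], [0, [-0.08, 0.07, 0], -0.035], [0, [-0.08, 0.08, 0], -0.035], [0, [-0.08, 0.08, 0], -0.035], [0, [-0.08, 0.08, 0], -0.035], [0, [0, 0, 0], 0]]'

```text
clock: 17.48
eef_pos: [0.4913, -0.2525, 0.0238]
tool_rot: [0.972, 0.236, 0.0, 0.0]
contact_force: [0.1, -0.6, 0.4]
grip_width: 0.0006
finger_force: 0.1
```

>>> drive_tool --series '[[0, [-0.07, 0.08, 0], -0.035], [0, [-0.07, 0.08, 0], -0.035], [0, [-0.07, 0.08, 0], -0.035], [0, [-0.06, 0.09, 0], -0.035], [0, [-0.06, 0.09, 0], -0.035], [0, [-0.06, 0.09, 0], -0.035], [0, [-0.05, 0.1, 0], -0.035], [0, [-0.05, 0.1, 0], -0.035], [0, [-0.05, 0.1, 0], -0.035]]'

```text
clock: 18.23
eef_pos: [0.4782, -0.2326, 0.0237]
tool_rot: [0.997, 0.08, 0.0, 0.0]
contact_force: [0.1, -1.8, -0.3]
grip_width: 0.0002
finger_force: 0.6
```

>>> drive_tool --series '[[0, [-0.04, 0.1, 0], -0.035], [0, [-0.04, 0.1, 0], -0.035], [0, [-0.04, 0.1, 0], -0.035], [0, [-0.03, 0.1, 0], -0.035], [0, [-0.03, 0.1, 0], -0.035], [0, [-0.03, 0.1, 0], -0.035], [0, [0, 0, 0], 0]]'

```text
clock: 18.82
eef_pos: [0.4729, -0.2172, 0.0237]
tool_rot: [1.0, -0.024, 0.0, 0.0]
contact_force: [-0.1, -0.7, -0.3]
grip_width: 0.0001
finger_force: 0.1
```

```bash
python3 lev.py l2 | head -4; python3 ang.py | sed -n 2p
```

```text
[ 0.47288796 -0.21729458  0.02359847] [ 0.54109411  0.00248229 -0.24803189]
ang -200 -196 -192 -188 -184 -180 -176 -172 -168 -164 -160 -156 -152 -148 -144 -140 -136 -132 -128 -124 -120 -116 -112 -108 -104 -100 -96 -92
0.05 init 100 102 102 104 105 103 101 105 104 101 97 95 93 96 98 102 101 102 102 101 101 102 97 61 41 39 28 36 
   now 81 63 40 36 43 44 52 71 67 66 64 61 61 70 79 68 74 93 101 110 109 107 107 110 112 112 111 111
[(np.float64(-119.8), np.float64(8.5)), (np.float64(-28.4), np.float64(9.8)), (np.float64(59.8), np.float64(9.5)), (np.float64(149.1), np.float64(9.2))]
```

>>> drive_tool --series '[[0, [-0.01, 0.05, 0], -0.017], [0, [-0.01, 0.05, 0], -0.017], [0, [-0.01, 0.05, 0], -0.017], [0, [0, 0, 0], 0]]'

```text
clock: 19.25
eef_pos: [0.4721, -0.2134, 0.0234]
tool_rot: [0.999, -0.05, 0.0, 0.0]
contact_force: [0.4, -0.7, 0.1]
grip_width: 0.0004
finger_force: 0.3
```

>>> drive_tool --series '[[0, [0, 0.04, 0], -0.01], [0, [0, 0, 0], 0]]'

```text
clock: 19.42
eef_pos: [0.472, -0.2125, 0.0234]
tool_rot: [0.998, -0.055, -0.0, 0.0]
contact_force: [0.2, -0.3, -0.1]
grip_width: 0.0009
finger_force: 0.3
```

>>> drive_tool --series '[[0, [0, 0.04, 0], -0.01], [0, [0, 0, 0], 0]]'

```text
clock: 19.58
eef_pos: [0.4719, -0.2114, 0.0233]
tool_rot: [0.998, -0.06, -0.0, -0.0]
contact_force: [-0.2, -0.4, 0.1]
grip_width: 0.0005
finger_force: 0.4
```

>>> drive_tool --series '[[0, [0, 0.03, 0], -0.01], [0, [0, 0, 0], 0]]'

```text
clock: 19.75
eef_pos: [0.4719, -0.2107, 0.0233]
tool_rot: [0.998, -0.065, -0.0, -0.0]
contact_force: [-0.9, -0.9, 0.9]
grip_width: 0.0008
finger_force: 0.4
```

>>> drive_tool --series '[[0, [0, 0.04, 0], -0.01], [0, [0, 0, 0], 0]]'

```text
clock: 19.92
eef_pos: [0.4718, -0.2096, 0.0233]
tool_rot: [0.998, -0.07, -0.0, -0.0]
contact_force: [-0.3, -1.2, 0.4]
grip_width: 0.0006
finger_force: 0.4
```

>>> drive_tool --series '[[0, [0, 0.04, 0], -0.01], [0, [0, 0, 0], 0]]'

```text
clock: 20.08
eef_pos: [0.4719, -0.2086, 0.0233]
tool_rot: [0.997, -0.075, -0.0, -0.0]
contact_force: [-0.4, -0.5, 0.7]
grip_width: 0.0003
finger_force: 0.3
```

>>> drive_tool --series '[[0, [0, 0.03, 0], 0], [0, [0, 0, 0], 0]]'

```text
clock: 20.25
eef_pos: [0.472, -0.2079, 0.0233]
tool_rot: [0.997, -0.075, -0.0, 0.0]
contact_force: [-0.1, -0.5, 0.5]
grip_width: 0.0007
finger_force: 0.4
```

>>> drive_tool --series '[[0, [0, 0.03, 0], 0], [0, [0, 0, 0], 0]]'

```text
clock: 20.42
eef_pos: [0.472, -0.2074, 0.0234]
tool_rot: [0.997, -0.075, -0.0, 0.0]
contact_force: [-0.9, -1.5, 0.4]
grip_width: 0.0005
finger_force: 0.7
```

>>> drive_tool --series '[[0, [0, 0.04, 0], -0.01], [0, [0, 0, 0], 0]]'

```text
clock: 20.58
eef_pos: [0.4719, -0.2073, 0.0234]
tool_rot: [0.997, -0.08, -0.0, 0.001]
contact_force: [-1.4, -4.5, -0.5]
grip_width: 0.0006
finger_force: 2.5
```

>>> drive_tool --series '[[0, [0, 0.04, 0], -0.01], [0, [0, 0, 0], 0]]'

```text
clock: 20.75
eef_pos: [0.4718, -0.2073, 0.0234]
tool_rot: [0.996, -0.084, 0.0, 0.002]
contact_force: [-2.4, -8.5, -1.6]
grip_width: 0.0008
finger_force: 4.2
```

>>> drive_tool --series '[[0, [0, 0.03, 0], 0], [0, [0, 0, 0], 0]]'

```text
clock: 20.92
eef_pos: [0.4719, -0.2072, 0.0234]
tool_rot: [0.996, -0.084, 0.0, 0.003]
contact_force: [-3.2, -10.3, -0.9]
grip_width: 0.0006
finger_force: 5.3
```

```bash
python3 lev.py l3 | head -6
```

```text
[ 0.47186937 -0.20723868  0.02344443] [ -2.97186243 -10.02238152  -1.27000388]
ang -200 -196 -192 -188 -184 -180 -176 -172 -168 -164 -160 -156 -152 -148 -144 -140 -136 -132 -128 -124 -120 -116 -112 -108 -104 -100 -96 -92
0.05 init 100 102 102 104 105 103 101 105 104 101 97 95 93 96 98 102 101 102 102 101 101 102 97 61 41 39 28 36 
   now 36 35 43 44 52 63 65 67 67 66 67 63 62 63 63 71 93 107 110 110 108 108 108 110 110 112 112 111
0.065 init 109 111 112 112 113 113 112 110 111 110 107 106 103 100 102 101 97 97 100 102 101 100 99 66 40 37 23 57 
   now 66 20 27 27 61 33 22 8 13 36 74 72 69 67 69 67 68 95 109 111 110 109 109 107 109 112 112 111
```

The lever is against its stop: force rose to 10 N with no more travel. Backing off and lifting clear.

>>> drive_tool --series '[[0, [0, -0.2, 0], 0], [0, [0, -0.6, 0], 0], [0, [0, -0.8, 0], 0], [0, [0, 0, 0.8], 0], [0, [0, 0, 1], 0], [0, [0, 0, 1], 0], [0, [0, -0.5, 1], 0], [0, [0, -1, 1], 0], [0, [0, -1, 0], 0], [0, [0, -1, 0], 0]]'

```text
clock: 21.8
eef_pos: [0.4735, -0.3332, 0.1458]
tool_rot: [0.996, -0.085, 0.002, 0.001]
contact_force: [0.1, -0.0, -0.2]
grip_width: 0.0007
finger_force: 0.0
```

>>> drive_tool --series '[[0, [-0.5, -1, 0], 0], [0, [-0.5, -1, 0], 0], [0, [-0.5, -1, 0], 0], [0, [-0.5, -1, 0], 0], [0, [-0.5, -1, 0], 0], [0, [-0.5, -1, 0], 0], [0, [0, 0, 0], 0], [0, [0, 0, 0], 0]]'

```text
clock: 22.47
eef_pos: [0.3967, -0.4827, 0.143]
tool_rot: [0.996, -0.086, 0.0, -0.001]
contact_force: [-0.8, 0.1, -0.2]
grip_width: 0.0007
finger_force: 0.0
```

```bash
python3 - <<'E'
from h import *
import ang
c=snap('top','t6');print(ang.spokes(c)); s=robot.sense();print(s['eef_pos'],s['contact_force'])
p=c['pixels'][:,:,::-1]
cv2.imwrite('pics/crop6.png',cv2.resize(p[145:295,205:405],(800,600),interpolation=cv2.INTER_CUBIC))
E
```

```text
[(np.float64(-119.9), np.float64(7.8)), (np.float64(-28.5), np.float64(9.0)), (np.float64(59.8), np.float64(9.5)), (np.float64(149.1), np.float64(8.8))]
[ 0.39710963 -0.48177301  0.14307079] [-0.14723661  0.33892929 -0.0340665 ]
```

View pics/crop6.png

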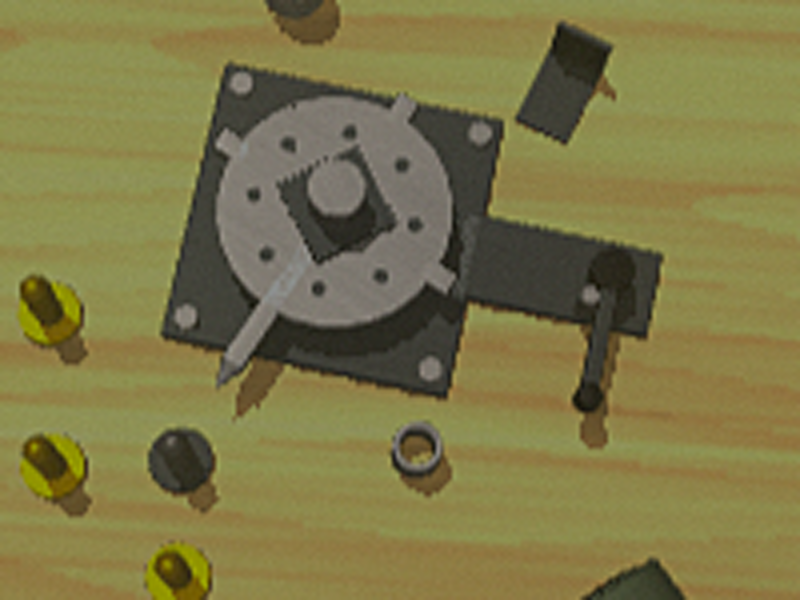

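The lever (knob at (587,397)) lies against its peg at (591,295). The arm tip (218,386) still points at the steel pin (182,460), and nothing else has moved. Handing in.

```bash
python3 -c "
from workcell import robot
print(robot.job_done())"
```

```text
the job is handed in; nothing more can be done
None
```

The job is handed in, with no verdict returned: by camera the long arm points within about 3 mm of the steel pin's axis and the brake lever lies against its stop peg, with the workpiece and the bystanders in view unmoved; a first pass at the arm slid over it without moving it.

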